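# Hang the toppled cordless driver on the balancer arm

### The arm

A 6-joint arm with a two-finger parallel gripper is mounted at the origin on a cart in front of the work surface, level with it; the furniture and walls round the work are solid. World frame = base frame: x ahead of the robot, y to its left, z up, the work surface at z = 0. Lengths are in m, angles in rad, forces in N, time in s.
With the tool pointing down it reaches from about 0.3 to 0.775 m from the base axis. Payload 14.6 kg.
Tool frame: the origin (TCP) lies between the finger pads; the fingertips stand ctrl.tip_extent ahead of it and the grasp point (between the pads) lies 3 mm ahead of it (ctrl.tip_extent is the distance from the TCP to the fingertips, in m); z points along the fingers, y is the line along which they close (so a half turn about z gives the same grasp; the last joint's range is limited). The gripper opens to 94 mm and grips with 3 to 60 N. Pads are 16 mm wide; open, the fingers measure 119 mm over their backs; the gripper's body (75 mm by 177 mm) begins 78 mm behind the grasp point.
Start: joints at [-1.34, 0.3, 1.521, -0, 1.321, -0.067], TCP at [0.161, -0.526, 0.227] pointing down, gripper open.
Joint ranges: [-3.03, 3.03], [-0.79, 2.21], [0.23, 2.52], [-1.04, 4.18], [0, 3.07], [-2.55, 2.55]. Speed limits (rad/s): [2.22, 2.22, 2.57, 3.14, 3.14, 3.14].

### API

Orientations are given as [roll, pitch, yaw] about the fixed x, y, z axes, in that order (R = Rz(yaw) Ry(pitch) Rx(roll)).
In Python, from station import ctrl, cams, job gives the robot as it stands (ctrl), with the cameras (cams) and the job (job).
- The arm moves only by the tool shift_gripper, called after "Emit:" in YAML: its name, and indented under it one key for each argument. Schema: {"type":"object","properties":{"rows":{"type":"string"},"aperture":{"type":"number"},"squeeze":{"type":"number"},"only":{"type":"string"},"quiet":{"type":"boolean"},"lines":{"type":"string"}},"required":["rows"],"additionalProperties":false}. rows is a string of 1 to 10 rows, parted by semicolons, with the numbers parted by commas; each row has 6 numbers: dx, dy, dz in shares of the most that a row can go, 1 being 50 mm, then a rotation vector rx, ry, rz in parts of the range, where 1.0 means 2 rad; each row shifts and turns the commanded pose from where the row before left it, along the tool's axes as they then stand; what a row does not reach is not made up. A row lasts 1/10 s, in which the tool goes at most 0.05 m and 0.15 rad, less where a joint would pass 70% of its speed; a pose out of reach is approached as far as the arm can. aperture is the finger opening in m, set as the call begins (left out keeps the last). The fingers move at their own pace and stop on an object; squeeze is the grip in N (left out, the last holds). Time passes only in rows, so rows that do not move let the fingers close. The tool returns the time, the measured TCP pose, the force, the opening and the grip force at its end. only (a regular expression) keeps the lines of the reply that match it, lines (a string "A,B") keeps lines A to B, and quiet returns only ok. No shift or turn number may pass 1 either way. Input that does not fit is refused with a message, and nothing moves.
- ctrl.get_obs(): the state, without advancing time (a new reading comes with each control period).
- cams.camera(name): name is "side" or "top"; returns a dict with "pixels" (384x512x3 uint8, blue, green, red), "fx", "fy", "cx", "cy" (pixels), "k1" (the pictures are not rectified: a ray, as slopes to the right and down, at radius r is drawn at 1 + k1 r^2 times it, then the intrinsics apply), "extrinsics" (4x4, takes a point from camera to world coordinates). Camera axes: x right, y up, looking along -z (the intrinsics and any distortion apply to the point x, -y, -z); pixel columns grow to the right and rows downward; lengths in m; the calibration is good to about 2 mm. A picture is of the moment at which its call begins. There is no depth.
- job.hand_in(): hands the job in; it is judged then, once.
The state is a dict: "time_s": time; "qpos": joint angles; "joint_vel": joint speeds; "tau": joint torques, N m; "ee_pos": TCP position; "eef_rot": TCP orientation; "force": force on the tool from outside, world axes, zero at the start; "moment": the same for the moment, N m; "grip_width": finger opening in m; "grip_force": force on a finger pad.
Only numpy, scipy, OpenCV 4.12 (cv2) and the standard library are available. Lean on these libraries where they do the work, as an engineer would, in place of code of your own. Each camera call takes 0.05 s, during which the arm holds its last target. There are 200 camera calls.

### The job

The cordless driver has toppled onto its side. Stand it up on its battery foot on the bench first, so that it will not swing, then hang it by its bail in the twin hook of the spring-balanced arm. The arm sinks under the weight: let go only when the arm carries the driver and has come to rest, and leave the bottle, tub and mug where they stand.

Things in the scene. Friction and masses are not known exactly. Their poses are not given: they have to be found in the camera images.
- driver: Yellow and black cordless driver, 0.58 to 0.82 kg, 62 mm wide (y), 179 mm tall. Origin: centre of the underside of its battery foot (96 mm along x, y +-31 mm). x: to the chuck, always level; z: up when it stands. It starts lying on its side: y up, z level, bail roughly towards the robot. Centre of mass near z = 63 mm. It rights by turning about the long edge of the foot that lies on the bench
- driver_bail (a point): Middle of the straight top bar of the driver's steel bail, at (0, 0, 174 mm) of the driver, same axes: round bar 10 mm thick along the driver's x, 90 mm free between its legs, 44 mm free between bar and motor housing for a finger. Lying, it is 31 mm above the bench. It can turn between two fingers that pinch it
- balancer_head: Grey head at the arm's end; stays level as the arm sinks: z up, x pointing back along the arm. The hook reaches out along -x. Its yoke, 20 mm tall, is 54 mm behind the seat. Arm 260 mm long, 0.17 rad above level when unloaded, at its upper stop. It starts to sink at 1.2 N, then 14 mm per N: 60 to 110 mm under the driver. Let go early it drops and bounces. Its swivel is stiff (0.5 N m)
- hook_seat (a point): Where the middle of the bail's bar lies when hung, bar along this y (chuck to either side); axes as the head's; unloaded 305 mm above the bench. Two 9 mm prongs at y = +-28 mm (47 mm free between them, fingers close along x). They dip to 14 mm below this point and rise to 8 mm above it before and behind: bring the bar in along +x with its centre 23 (15 to 32) mm above this point, then lower
- threadlock: Small red bottle standing on the bench, 24 x 36 x 106 mm; bystander; origin: centre of its underside
- grease_tub: White tub with a blue lid, 70 mm across, 64 mm tall; bystander; origin: centre of its underside
- mug: Orange mug, 81 x 113 x 88 mm; bystander; origin: centre of its underside

How it is judged:
On the way:
1. the driver stands upright on its battery foot on the bench (angle between driver's own z axis and vertical below 0.12 rad and height (world z) of driver below 0.008 m), for 0.2 s.
At the end, for the whole second after the job is handed in: The bail's bar lies in both prongs of the hook (within 12 mm fore and aft, 20 mm sideways and 8 mm in height of the seat), the driver hangs upright (within 0.2 rad) clear of the bench, the hook has sunk under it (seat below 0.27 m), and arm and driver are at rest (x of driver_bail in the frame of hook_seat between -0.012 and 0.012 m and y of driver_bail in the frame of hook_seat between -0.02 and 0.02 m and z of driver_bail in the frame of hook_seat between -0.008 and 0.008 m and angle between driver's own z axis and vertical below 0.2 rad and height (world z) of driver above 0.012 m and height (world z) of hook_seat below 0.27 m and linear speed of balancer_head below 0.02 m/s and linear speed of driver below 0.04 m/s); the robot touches nothing.
It fails at once if the driver is let go on the arm before the arm has settled (no finger on the driver and the arm's head moving faster than 0.12 m/s) (contact force between the fingers and driver below 0.05 N and contact force between driver and balancer_head above 0.5 N and linear speed of balancer_head above 0.12 m/s).
It fails at once if the bottle, tub or mug is tipped or shifted by more than 40 mm (distance of any of threadlock, grease_tub, mug from where it was at the start of the episode above 0.04 m or angle between any of threadlock, grease_tub, mug's own z axis and vertical above 0.4 rad).
It also fails if it takes over 72 s, if anything falls off the work surface, if the arm or the gripper's body presses on something with over 40 N, if the wrist force passes 120 N, or if a joint passes its speed limit or range.

## Working session

There is one attempt and no reset: what is moved stays moved. The work goes in short steps, Python scripts to look and compute and a tool call to move; the robot and the scene stay as the last step left them, time stands still between calls to the robot, and variables do not carry over. Pictures are saved under pics/ and viewed, at most 10 in all, crops included, and the job is handed in when it is done.

```bash
ls; mkdir -p pics
```

Run:
```python
from station import ctrl, cams, job
import cv2,numpy as np
for n in("top","side"):
    c=cams.camera(n); cv2.imwrite(f"pics/{n}0.png",c["pixels"]); print(n,c["fx"],c["fy"],c["cx"],c["cy"],c["k1"],np.round(c["extrinsics"],3).tolist())
o=ctrl.get_obs(); print(o["time_s"],o["ee_pos"],o["eef_rot"],ctrl.tip_extent,o["force"])
```

```text
pics
station.py
top 404.5323653367602 404.5323653367602 267.73009084722946 198.1257718122095 -0.03790902528913714 [[0.04, 0.779, -0.626, -0.431], [-0.999, 0.027, -0.03, -0.068], [-0.007, 0.626, 0.78, 1.403], [0.0, 0.0, 0.0, 1.0]]
side 496.4519854253291 496.4519854253291 252.6460815031317 191.38445609816455 -0.12642122195881125 [[-0.984, 0.073, -0.159, 0.298], [-0.175, -0.362, 0.915, 1.348], [0.009, 0.929, 0.369, 0.758], [0.0, 0.0, 0.0, 1.0]]
0.1 [ 0.16133096 -0.525588    0.22697966] [-3.14059884e+00 -7.40211848e-05  2.97829234e-01] 0.022 [ 0.74107511  0.0375458  -0.1284797 ]
```

View pics/top0.png

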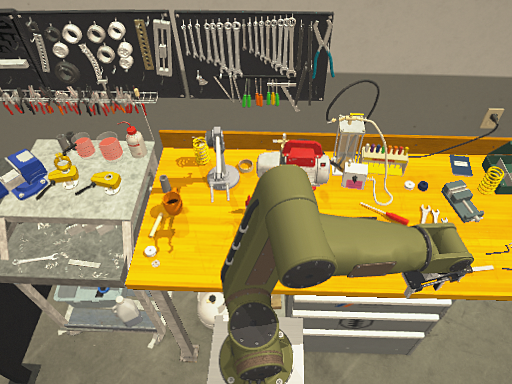

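View pics/side0.png

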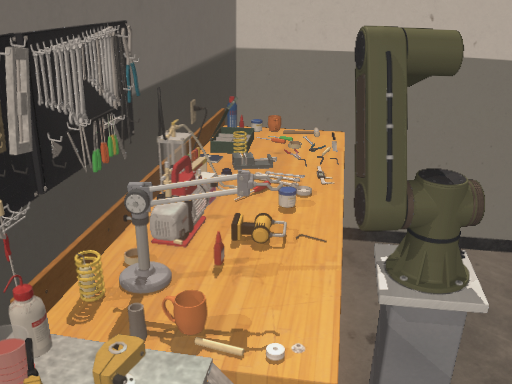

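The side view shows the driver at (258,228), bail to the robot at (280,230), hook at about (290,185), tub (288,197), bottle (219,250) and mug (188,310). The robot hides most of these in the top view. I'll enlarge the side view.

Create h.py:
```python
import numpy as np,cv2
from station import ctrl, cams, job
def und(c,u,v):
    d=np.array([(u-c["cx"])/c["fx"],(v-c["cy"])/c["fy"]]);s=d.copy()
    for _ in range(20): s=d/(1+c["k1"]*(s@s))
    return s
def ray(c,u,v):
    s=und(c,u,v);E=np.array(c["extrinsics"]);return E[:3,3],E[:3,:3]@np.array([s[0],-s[1],-1])
def onz(c,u,v,z):
    o,d=ray(c,u,v);return o+d*(z-o[2])/d[2]
def tri(c1,p1,c2,p2):
    o1,d1=ray(c1,*p1);o2,d2=ray(c2,*p2)
    t=np.linalg.lstsq(np.c_[d1,-d2],o2-o1,rcond=None)[0];a=o1+d1*t[0];b=o2+d2*t[1];return (a+b)/2,np.linalg.norm(a-b)
def proj(c,P):
    E=np.array(c["extrinsics"]);q=E[:3,:3].T@(np.array(P)-E[:3,3]);s=np.array([q[0],-q[1]])/-q[2];s=s*(1+c["k1"]*(s@s))
    return s*[c["fx"],c["fy"]]+[c["cx"],c["cy"]]
def snap(n,f,box=None,k=1):
    c=cams.camera(n);im=c["pixels"]
    if box: x0,y0,x1,y1=box;im=im[y0:y1,x0:x1]
    cv2.imwrite(f"pics/{f}.png",cv2.resize(im,None,fx=k,fy=k,interpolation=cv2.INTER_CUBIC));return c
```

Run:
```python
from h import *
c=snap("side","side1",(125,160,325,310),4)
```

```text
(no output)
```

View pics/side1.png

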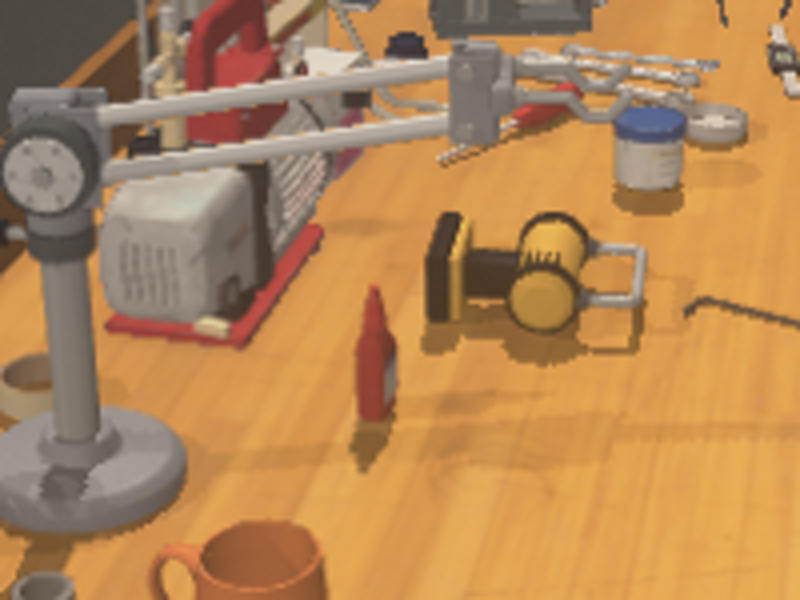

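Run:
```python
from h import *
c=cams.camera("side")
P=lambda x,y:(125+x/4,160+y/4)
def s(n,x,y,z): print(n,np.round(onz(c,*P(x,y),z),3))
s("barfar",643,250,.031);s("barnear",638,300,.031);s("footnear bottom",432,320,0);s("foot far top",447,212,.062);s("foot near top",432,245,.062)
s("tub base",648,187,0);s("bottle base",374,418,0);s("mug base",270,640,0);s("balbase",75,480,0)
s("hooktip far",715,66,.31);s("hooktip near",640,110,.31);s("head",480,95,.3);s("pivot",42,170,.26)
```

```text
barfar [ 0.45  -0.193  0.031]
barnear [ 0.443 -0.097  0.031]
footnear bottom [ 0.613 -0.089  0.   ]
foot far top [ 0.617 -0.17   0.062]
foot near top [ 0.616 -0.103  0.062]
tub base [ 0.468 -0.4    0.   ]
bottle base [0.622 0.077 0.   ]
mug base [0.62 0.36 0.  ]
balbase [0.811 0.206 0.   ]
hooktip far [0.377 0.104 0.31 ]
hooktip near [0.417 0.195 0.31 ]
head [0.525 0.163 0.3  ]
pivot [0.795 0.249 0.26 ]
```

The rows are not in the units I measure in: shifts go in shares of 50 mm and turns go in shares of 2 rad. I convert before sending: 0.038 m is 0.76, -0.028 m is -0.56.

Emit:
shift_gripper:
  rows: "0.76,-0.56,0,0,0,0;0.76,-0.56,0,0,0,0;0.76,-0.56,0,0,0,0;0.76,-0.56,0,0,0,0;0.76,-0.56,0,0,0,0;0.76,-0.56,0,0,0,0;0.76,-0.56,0,0,0,0;0.76,-0.56,0,0,0,0;0.76,-0.56,0,0,0,0;0.76,-0.56,0,0,0,0"
  aperture: 0.036

```text
time_s: 1.2
ee_pos: [0.4433, -0.1448, 0.2276]
eef_rot: [3.141, -0.0, 0.298]
force: [0.3, -1.2, -0.0]
grip_width: 0.036
grip_force: 0.0
```

Emit:
shift_gripper:
  rows: "0,0,0,0,0,-0.0745;0,0,0,0,0,-0.0745;0,0,0,0,0,-0.0745;0,0,0,0,0,-0.0745;0,0,0,0,0,-0.0745;0,0,0,0,0,-0.0745;0,0,0,0,0,-0.0745;0,0,0,0,0,-0.0745;0,0,0,0,0,-0.0745;0,0,0,0,0,0"

```text
time_s: 2.2
ee_pos: [0.4424, -0.1466, 0.2274]
eef_rot: [-3.141, -0.0, 1.641]
force: [-0.0, -0.0, -0.0]
grip_width: 0.0362
grip_force: 0.0
```

Run:
```python
from h import *
c=snap("top","top1",(140,110,340,260),4)
```

```text
(no output)
```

View pics/top1.png

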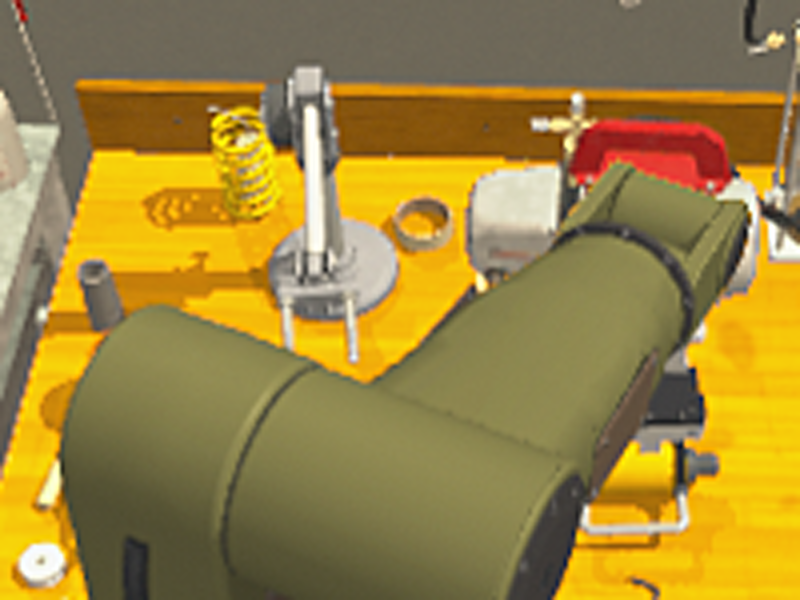

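Top view: bail bar runs from crop (585,527) to (686,525), and the chuck points right, i.e. world −y. The hook's head is at crop (315,297), and the right prong's tip is at (354,358). I'll triangulate, and enlarge the hook from the first top picture.

Run:
```python
from h import *
t=cams.camera("top");s=cams.camera("side")
T=lambda x,y:(140+x/4,110+y/4);S=lambda x,y:(125+x/4,160+y/4)
print("bar+y",tri(t,T(585,527),s,S(638,300)),onz(t,*T(585,527),.031))
print("bar-y",tri(t,T(686,525),s,S(643,250)),onz(t,*T(686,525),.031))
print("prong -y tip",onz(t,*T(354,358),.313), tri(t,T(354,358),s,S(715,66)))
a=cv2.imread("pics/top0.png")[115:215,180:260];a=cv2.resize(a,None,fx=5,fy=5,interpolation=cv2.INTER_CUBIC)
b=s["pixels"][165:200,230:330];b=cv2.resize(b,(600,210),interpolation=cv2.INTER_CUBIC)
o=np.zeros((500,800,3),np.uint8);o[:500,:400]=a;b=cv2.resize(b,(400,140));o[:140,400:]=b
b=cv2.resize(s["pixels"][168:200,235:285],(400,256),interpolation=cv2.INTER_CUBIC);o[200:456,400:]=b
cv2.imwrite("pics/hook.png",o)
```

```text
bar+y (array([ 0.44507891, -0.09682447,  0.03257905]), np.float64(0.005122732636768359)) [ 0.4490808  -0.09736405  0.031     ]
bar-y (array([ 0.45255061, -0.19796484,  0.03004676]), np.float64(0.005169298828281364)) [ 0.45496277 -0.19846558  0.031     ]
prong -y tip [0.43344367 0.10985323 0.313     ] (array([0.39447069, 0.10919251, 0.32645119]), np.float64(0.045003126377997665))
```

View pics/hook.png

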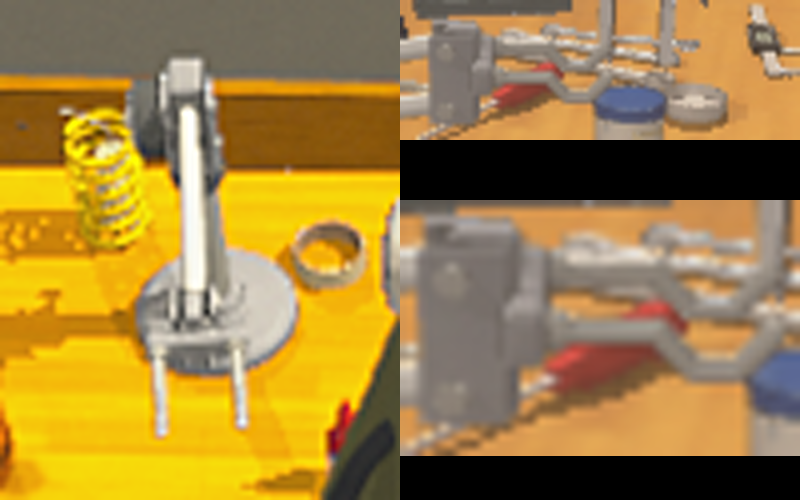

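Run:
```python
from h import *
t=cams.camera("top");s=cams.camera("side")
T=lambda x,y:(180+x/5,115+y/5);S=lambda x,y:(235+(x-400)/8,168+(y-200)/8)
r=lambda a:np.round(a,4)
print("near tip tri",tri(t,T(161,433),s,S(778,322)))
print("tipL,R top",r(onz(t,*T(161,433),.311)),r(onz(t,*T(242,426),.311)))
print("rootL,R top",r(onz(t,*T(158,350),.309)),r(onz(t,*T(238,345),.309)))
print("valley near side",r(onz(s,*S(720,370),.2955)),"far",r(onz(s,*S(727,311),.2955)))
print("tip near side",r(onz(s,*S(778,322),.311)))
print("prong flat near side start/end",r(onz(s,*S(555,330),.309)),r(onz(s,*S(650,330),.309)))
print("head topL/R side",r(onz(s,*S(425,235),.33)),r(onz(s,*S(520,235),.33)))
```

```text
near tip tri (array([0.42658675, 0.16586682, 0.309165  ]), np.float64(0.002054552768701694))
tipL,R top [0.4239 0.1655 0.311 ] [0.4319 0.1102 0.311 ]
rootL,R top [0.5006 0.1776 0.309 ] [0.5072 0.1209 0.309 ]
valley near side [0.4445 0.1749 0.2955] far [0.4494 0.1212 0.2955]
tip near side [0.427 0.169 0.311]
prong flat near side start/end [0.4964 0.185  0.309 ] [0.4667 0.179  0.309 ]
head topL/R side [0.5431 0.1628 0.33  ] [0.513  0.1567 0.33  ]
```

Hook seat ≈ (0.447, 0.142, 0.305), head yaw ≈ 0.147. Bar centre ≈ (0.4495, −0.1475, 0.031). Now I descend and pinch the bar.

Converted, 0.048 m is 0.96, 0.007 m is 0.14.

Emit:
shift_gripper:
  rows: "-0.02,0.14,0.8,0,0,0;0,0,0.96,0,0,0;0,0,0.9,0,0,0;0,0,0.6,0,0,0;0,0,0.4,0,0,0;0,0,0.2,0,0,0;0,0,0,0,0,0"
  aperture: 0.036

```text
time_s: 3.15
ee_pos: [0.4492, -0.147, 0.0337]
eef_rot: [-3.14, -0.001, 1.638]
force: [-0.7, -0.5, 0.0]
grip_width: 0.0359
grip_force: 0.0
```

Emit:
shift_gripper:
  rows: "0,0,0,0,0,0;0,0,0,0,0,0;0,0,0,0,0,0;0,0,0,0,0,0;0,0,0,0,0,0"
  aperture: 0
  squeeze: 25

```text
time_s: 3.65
ee_pos: [0.4498, -0.1473, 0.0349]
eef_rot: [3.141, 0.0, 1.639]
force: [0.0, 0.6, 2.6]
grip_width: 0.0087
grip_force: 25.0
```

Run:
```python
from h import *
s=cams.camera("side");t=cams.camera("top")
a=cv2.resize(s["pixels"][180:280,200:320],None,fx=4,fy=4,interpolation=cv2.INTER_CUBIC);b=cv2.resize(t["pixels"][190:265,270:340],None,fx=4,fy=4,interpolation=cv2.INTER_CUBIC)
o=np.zeros((400,760,3),np.uint8);o[:,:480]=a;o[:300,480:]=b;cv2.imwrite("pics/g.png",o)
```

```text
(no output)
```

View pics/g.png

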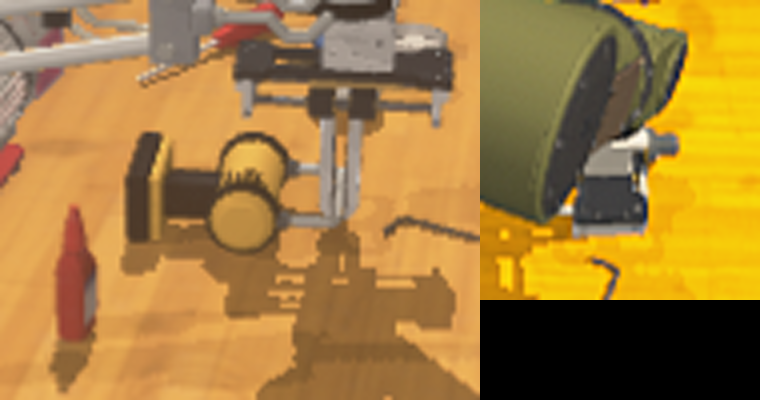

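The pinch is good: bar between the pads, one finger in the bail. Next I check clearance to the pump behind and compute the righting arc.

Run:
```python
from h import *
s=cams.camera("side")
S=lambda x,y:(125+x/4,160+y/4)
print([np.round(onz(s,*S(x,y),0),3).tolist() for x,y in((240,342),(322,228),(110,325))])
print("top of pump edge, top cam",[(z,np.round(onz(s,*S(330,60),z),3).tolist()) for z in(0,.05,.1,.2)])
th=np.linspace(0,np.pi/2,21);p=np.c_[-.174*np.cos(th)+.031*np.sin(th),.031*np.cos(th)+.174*np.sin(th)]
print(np.round(np.diff(p,axis=0)*1000,1).tolist())
```

```text
[[0.757, -0.02, 0.0], [0.75, -0.248, 0.0], [0.872, -0.027, 0.0]]
top of pump edge, top cam [(0, [0.86, -0.688, -0.0]), (0.05, [0.823, -0.554, 0.05]), (0.1, [0.786, -0.42, 0.1]), (0.2, [0.712, -0.151, 0.2])]
[[3.0, 13.6], [4.0, 13.3], [5.1, 12.9], [6.1, 12.5], [7.0, 12.0], [7.9, 11.4], [8.8, 10.7], [9.6, 10.0], [10.4, 9.2], [11.1, 8.4], [11.7, 7.5], [12.2, 6.5], [12.7, 5.6], [13.1, 4.6], [13.4, 3.5], [13.7, 2.4], [13.8, 1.4], [13.9, 0.3], [13.9, -0.8], [13.7, -1.9]]
```

Emit:
shift_gripper:
  rows: "0,0.06,-0.272,0,0,0;0,0.08,-0.266,0,0,0;0,0.102,-0.258,0,0,0;0,0.122,-0.25,0,0,0;0,0.14,-0.24,0,0,0;0,0.158,-0.228,0,0,0;0,0.176,-0.214,0,0,0;0,0.192,-0.2,0,0,0;0,0.208,-0.184,0,0,0;0,0.222,-0.168,0,0,0"

```text
time_s: 4.8
ee_pos: [0.522, -0.1422, 0.1486]
eef_rot: [-3.14, -0.0, 1.639]
force: [-5.0, -1.1, 3.8]
grip_width: 0.009
grip_force: 25.0
```

Emit:
shift_gripper:
  rows: "0,0.234,-0.15,0,0,0;0,0.244,-0.13,0,0,0;0,0.254,-0.112,0,0,0;0,0.262,-0.092,0,0,0;0,0.268,-0.07,0,0,0;0,0,0,0,0,0"

```text
time_s: 5.4
ee_pos: [0.5865, -0.1379, 0.1771]
eef_rot: [3.14, 0.001, 1.639]
force: [-3.4, -0.6, 10.8]
grip_width: 0.0092
grip_force: 25.0
```

Run:
```python
from h import *
snap("side","s2",(150,130,310,270),5)
```

```text
(no output)
```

View pics/s2.png

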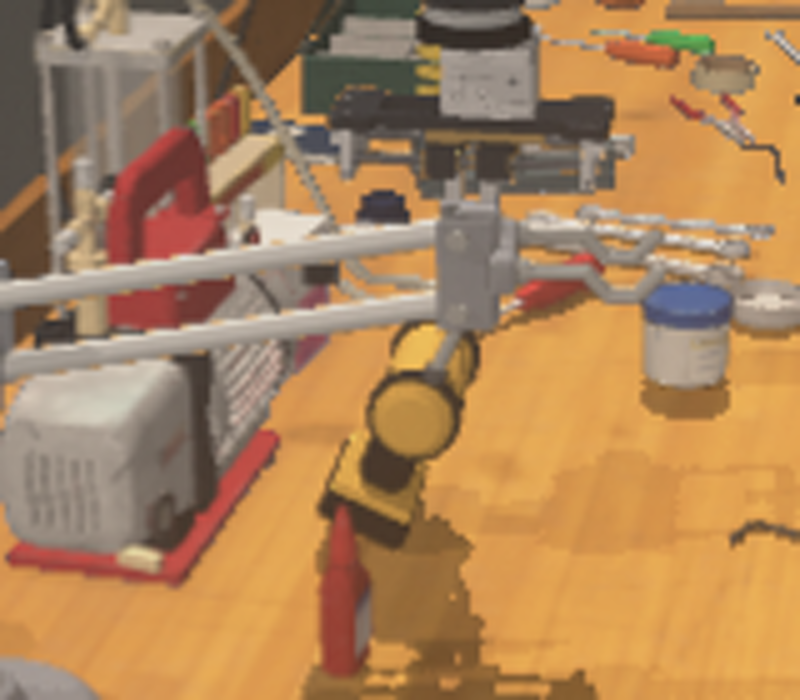

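The driver is tilted ~22°, pivoting on its foot edge as planned, foot at (365,520). I finish the arc.

Converted, 0.0139 m is 0.278, 0.0138 m is 0.276.

Emit:
shift_gripper:
  rows: "0,0.274,-0.048,0,0,0;0,0.276,-0.028,0,0,0;0,0.278,-0.006,0,0,0;0,0.278,0.016,0,0,0;0,0.24,0.038,0,0,0;0,0,0,0,0,0;0,0,0,0,0,0;0,0,0,0,0,0"

```text
time_s: 6.25
ee_pos: [0.6532, -0.1334, 0.1786]
eef_rot: [3.139, 0.001, 1.639]
force: [1.7, 0.5, 6.6]
grip_width: 0.0092
grip_force: 25.0
```

Run:
```python
from h import *
snap("side","s3",(150,130,310,270),5)
```

```text
(no output)
```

View pics/s3.png

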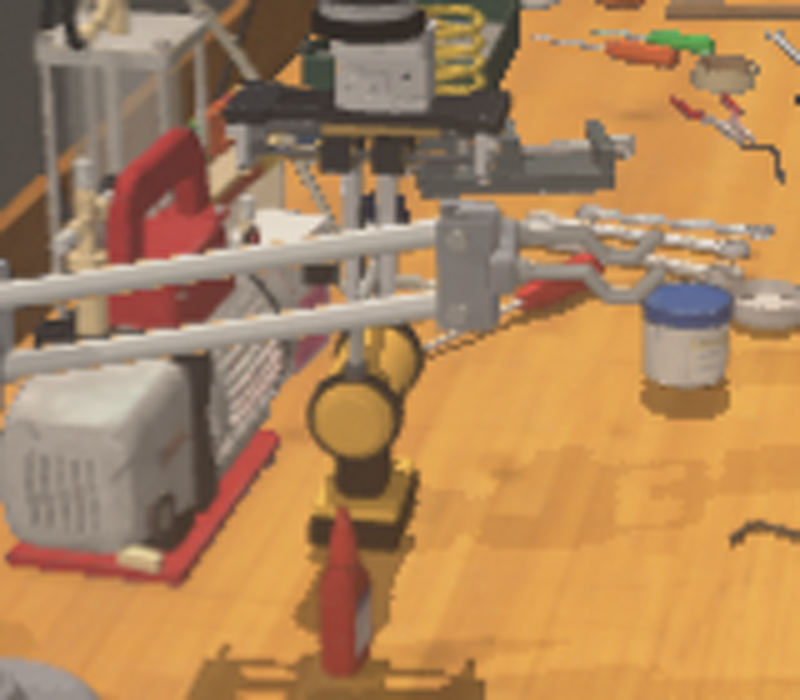

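The driver looks upright on its foot at (360,520). I let it settle freely for a moment, then regrip.

Emit:
shift_gripper:
  rows: "0,0,0,0,0,0;0,0,0,0,0,0;0,0,0,0,0,0;0,0,0,0,0,0;0,0,0,0,0,0;0,0,0,0,0,0;0,0,0,0,0,0"
  aperture: 0.024

```text
time_s: 7.0
ee_pos: [0.6524, -0.1333, 0.1775]
eef_rot: [-3.141, -0.0, 1.639]
force: [-0.6, 0.1, 0.0]
grip_width: 0.0241
grip_force: 0.0
```

Emit:
shift_gripper:
  rows: "0,0,0,0,0,0;0,0,0,0,0,0;0,0,0,0,0,0;0,0,0,0,0,0;0,0,0,0,0,0;0,0,0,0,0,0"
  aperture: 0
  squeeze: 40

```text
time_s: 7.6
ee_pos: [0.6526, -0.1333, 0.1777]
eef_rot: [3.141, 0.0, 1.639]
force: [0.9, 0.8, 2.9]
grip_width: 0.009
grip_force: 40.0
```

Standing confirmed by feel (no load when open). Lift and retreat toward the robot.

Converted, -0.025 m is -0.5, -0.02 m is -0.4.

Emit:
shift_gripper:
  rows: "0,0,-0.2,0,0,0;0,0,-0.4,0,0,0;0,-0.2,-0.5,0,0,0;0,-0.4,-0.5,0,0,0;0,-0.5,-0.5,0,0,0;0,-0.5,-0.4,0,0,0;0,-0.5,-0.3,0,0,0;0.1,-0.5,-0.2,0,0,0;0.1,-0.5,-0.1,0,0,0;0.1,-0.5,0,0,0,0"

```text
time_s: 8.6
ee_pos: [0.4705, -0.1304, 0.3331]
eef_rot: [-3.141, -0.0, 1.639]
force: [0.7, 0.6, -5.9]
grip_width: 0.0088
grip_force: 40.0
```

Emit:
shift_gripper:
  rows: "0.1,-0.5,0,0,0,-0.005;0,-0.5,0,0,0,-0.01;0,-0.5,0,0,0,-0.01;0,-0.4,0,0,0,-0.01;0,-0.2,0,0,0,-0.005;0,-0.1,0,0,0,0;0,0,0,0,0,0;0,0,0,0,0,0"

```text
time_s: 9.4
ee_pos: [0.3625, -0.1361, 0.3325]
eef_rot: [-3.141, -0.0, 1.719]
force: [-0.1, 0.3, -6.8]
grip_width: 0.0085
grip_force: 40.0
```

Weight 6.8 N, so about 78 mm of sink. Move across to in front of the hook.

Converted, 0.036 m is 0.72, 0.03 m is 0.6.

Emit:
shift_gripper:
  rows: "0.2,0,0,0,0,0;0.4,0.06,0,0,0,0;0.6,0.06,0,0,0,0;0.72,0.08,0,0,0,0;0.72,0.08,0,0,0,0;0.72,0.08,0,0,0,0;0.72,0.08,0,0,0,0;0.6,0.06,0,0,0,0;0.36,0,0,0,0,0;0.2,0,0,0,0,0"

```text
time_s: 10.4
ee_pos: [0.3476, 0.1285, 0.3324]
eef_rot: [-3.141, -0.0, 1.721]
force: [-0.9, -0.2, -6.2]
grip_width: 0.0087
grip_force: 40.0
```

Emit:
shift_gripper:
  rows: "0,0,0,0,0,0;0,0,0,0,0,0;0,0,0,0,0,0;0,0,0,0,0,0"

```text
time_s: 10.8
ee_pos: [0.3483, 0.1261, 0.3326]
eef_rot: [3.142, 0.0, 1.718]
force: [-0.1, -0.2, -5.6]
grip_width: 0.0088
grip_force: 40.0
```

Run:
```python
from h import *
s=cams.camera("side");t=cams.camera("top")
a=cv2.resize(s["pixels"][140:240,210:330],None,fx=4,fy=4,interpolation=cv2.INTER_CUBIC);b=cv2.resize(t["pixels"][150:250,180:260],None,fx=4,fy=4,interpolation=cv2.INTER_CUBIC)
o=np.zeros((400,800,3),np.uint8);o[:,:480]=a;o[:,480:]=b;cv2.imwrite("pics/p.png",o)
```

```text
(no output)
```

View pics/p.png

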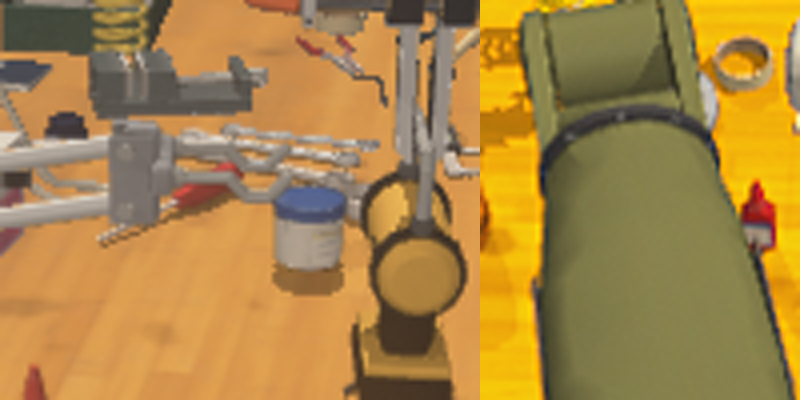

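The driver hangs upright before the hook: bail at (420,160), prongs ending near (290,180). Insert along the hook's axis.

Converted, 0.015 m is 0.3, 0.01 m is 0.2.

Emit:
shift_gripper:
  rows: "0,0.2,0,0,0,0;0,0.3,0,0,0,0;0,0.3,0,0,0,0;0,0.3,0,0,0,0;0,0.3,0,0,0,0;0,0.3,0,0,0,0;0,0.2,0,0,0,0;0,0.1,0,0,0,0;0,0,0,0,0,0;0,0,0,0,0,0"

```text
time_s: 11.9
ee_pos: [0.4468, 0.1414, 0.3326]
eef_rot: [-3.141, 0.0, 1.719]
force: [0.6, -0.0, -5.9]
grip_width: 0.0087
grip_force: 40.0
```

Run:
```python
from h import *
snap("side","p2",(230,140,320,215),8)
```

```text
(no output)
```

View pics/p2.png

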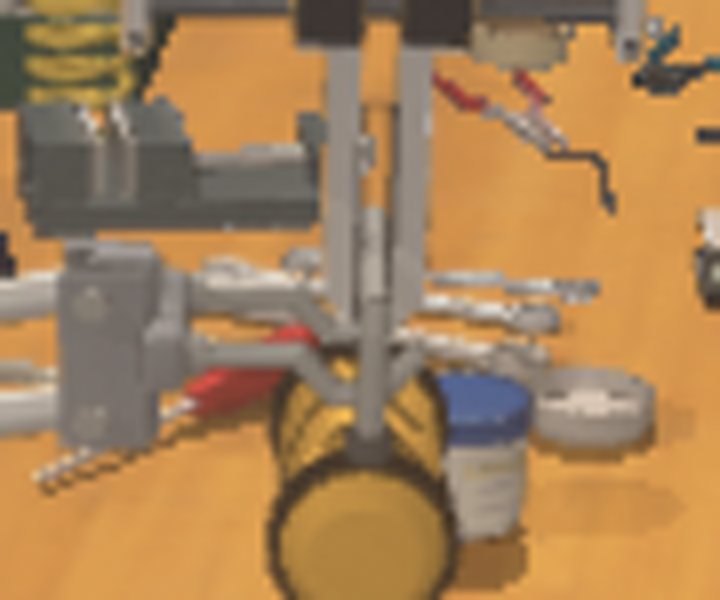

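The bar sits above the valley of the prongs (near leg at x=370, valley ~365). Lower slowly.

Converted, 0.006 m is 0.12.

Emit:
shift_gripper:
  rows: "0,0,0.12,0,0,0;0,0,0.12,0,0,0;0,0,0.12,0,0,0;0,0,0.12,0,0,0;0,0,0.12,0,0,0;0,0,0.12,0,0,0;0,0,0.12,0,0,0;0,0,0.12,0,0,0;0,0,0.12,0,0,0;0,0,0,0,0,0"

```text
time_s: 12.95
ee_pos: [0.4472, 0.1414, 0.2779]
eef_rot: [-3.141, 0.0, 1.719]
force: [2.3, 0.8, -2.5]
grip_width: 0.0087
grip_force: 40.0
```

Emit:
shift_gripper:
  rows: "0,0,0.1,0,0,0;0,0,0.1,0,0,0;0,0,0.1,0,0,0;0,0,0.1,0,0,0;0,0,0.1,0,0,0;0,0,0.1,0,0,0;0,0,0,0,0,0;0,0,0,0,0,0"

```text
time_s: 13.75
ee_pos: [0.4489, 0.1417, 0.2496]
eef_rot: [3.135, -0.0, 1.719]
force: [14.7, 2.7, 1.7]
grip_width: 0.0087
grip_force: 40.0
```

Unexpected +x force of 15 N; I look before going on.

Run:
```python
from h import *
snap("side","p3",(210,150,320,240),7)
o=ctrl.get_obs();print(o["force"],o["moment"],o["ee_pos"])
```

```text
[14.85186811  2.33549483  1.85474925] [ 0.3535034  -2.7635671   0.04468173] [0.44896091 0.14170352 0.24967135]
```

View pics/p3.png

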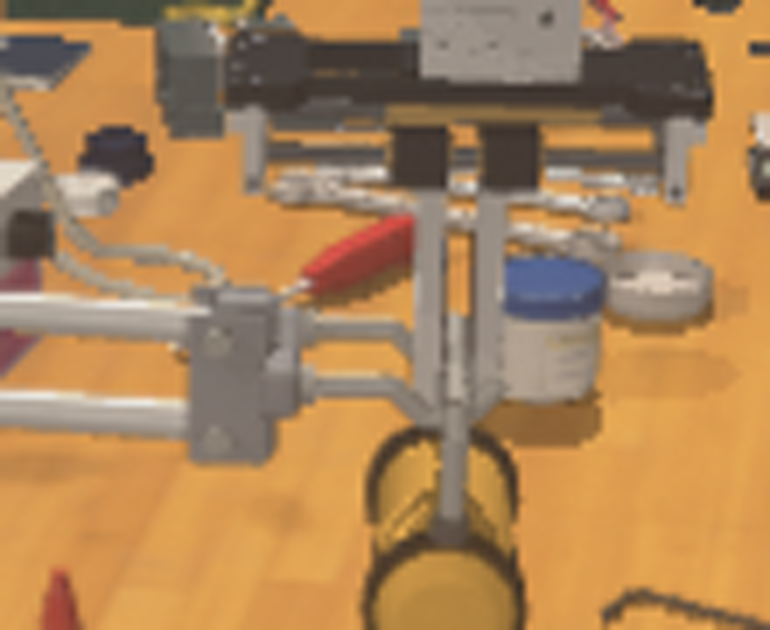

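The bar lies in both prongs; only the fore-aft position is tight. Yield 3 mm along the hook.

Converted, 0.003 m is 0.06.

Emit:
shift_gripper:
  rows: "0,0.06,0,0,0,0;0,0,0,0,0,0;0,0,0,0,0,0"

```text
time_s: 14.1
ee_pos: [0.4505, 0.1419, 0.2487]
eef_rot: [3.14, -0.0, 1.719]
force: [6.2, 1.3, 0.3]
grip_width: 0.0092
grip_force: 40.0
```

Converted, 0.004 m is 0.08, 0.002 m is 0.04.

Emit:
shift_gripper:
  rows: "0,0.04,0.04,0,0,0;0,0.01,0.08,0,0,0;0,0.01,0.08,0,0,0;0,0,0,0,0,0;0,0,0,0,0,0;0,0,0,0,0,0"

```text
time_s: 14.7
ee_pos: [0.4529, 0.1423, 0.2385]
eef_rot: [-3.141, -0.0, 1.719]
force: [0.3, 0.2, 0.1]
grip_width: 0.0089
grip_force: 40.0
```

Force is zero: the arm carries the driver. Hold, then open.

Emit:
shift_gripper:
  rows: "0,0,0,0,0,0;0,0,0,0,0,0;0,0,0,0,0,0;0,0,0,0,0,0;0,0,0,0,0,0"
  squeeze: 3

```text
time_s: 15.2
ee_pos: [0.4531, 0.1423, 0.2386]
eef_rot: [3.141, 0.0, 1.719]
force: [2.4, 0.3, -0.3]
grip_width: 0.0098
grip_force: 3.0
```

Emit:
shift_gripper:
  rows: "0,0,0,0,0,0;0,0,0,0,0,0;0,0,0,0,0,0;0,0,0,0,0,0;0,0,0,0,0,0;0,0,0,0,0,0;0,0,0,0,0,0;0,0,0,0,0,0"
  aperture: 0.034

```text
time_s: 16.0
ee_pos: [0.453, 0.1423, 0.2385]
eef_rot: [-3.142, -0.0, 1.719]
force: [-0.1, -0.9, -0.5]
grip_width: 0.0341
grip_force: 0.0
```

Converted, -0.03 m is -0.6, -0.02 m is -0.4.

Emit:
shift_gripper:
  rows: "0,0,-0.2,0,0,0;0,0,-0.4,0,0,0;0,0,-0.6,0,0,0;0,0,-0.6,0,0,0;0,0,-0.6,0,0,0;0,0,-0.6,0,0,0;0,0,-0.4,0,0,0;0,0,0,0,0,0;0,0,0,0,0,0;0,0,0,0,0,0"

```text
time_s: 17.0
ee_pos: [0.4528, 0.1423, 0.4076]
eef_rot: [-3.14, 0.0, 1.719]
force: [0.1, -0.2, -0.2]
grip_width: 0.034
grip_force: 0.0
```

Emit:
shift_gripper:
  rows: "0,0,0,0,0,0;0,0,0,0,0,0;0,0,0,0,0,0;0,0,0,0,0,0;0,0,0,0,0,0;0,0,0,0,0,0;0,0,0,0,0,0;0,0,0,0,0,0;0,0,0,0,0,0;0,0,0,0,0,0"

```text
time_s: 18.0
ee_pos: [0.453, 0.1423, 0.4085]
eef_rot: [-3.142, -0.0, 1.719]
force: [0.5, 0.3, -0.4]
grip_width: 0.0339
grip_force: 0.0
```

Run:
```python
from h import *
s=cams.camera("side")
for i in range(10): s2=cams.camera("side")
d=cv2.absdiff(s["pixels"],s2["pixels"])[150:320];print("motion",d.max(),(d>20).sum())
hsv=cv2.cvtColor(s2["pixels"],cv2.COLOR_BGR2HSV)
m=cv2.inRange(hsv,(21,120,90),(32,255,255))[150:300,230:320]
n,l,st,ce=cv2.connectedComponentsWithStats(m);print([(a.tolist(),np.round(c+[230,150],1).tolist()) for a,c in zip(st[1:],ce[1:]) if a[4]>40])
print(proj(s2,(.453,.142,.235)),proj(s2,(.453,.142,.061)),proj(s2,(.453,.142,.165)))
```

```text
motion 8 0
[]
[272.898225   205.73468194] [271.33735653 262.78101324] [272.25948258 229.38870925]
```

Run:
```python
from h import *
s=cams.camera("side");p=s["pixels"]
a=cv2.imread("pics/p3.png");a=cv2.resize(a,(110,90),interpolation=cv2.INTER_AREA)
for n,(x0,y0,x1,y1) in {"housing":(50,60,78,88),"head":(26,40,44,67)}.items():
    r=cv2.matchTemplate(p,a[y0:y1,x0:x1],cv2.TM_CCOEFF_NORMED);_,v,_,l=cv2.minMaxLoc(r);print(n,round(v,3),"shift",l[0]-210-x0,l[1]-150-y0)
c=[266,264];print("moved px/mm:",proj(s,(.453,.142,.246))-proj(s,(.453,.142,.235)))
```

```text
housing 0.863 shift -1 3
head 0.852 shift -1 3
moved px/mm: [ 0.10163224 -3.80478422]
```

```bash
python3 -c "
from station import ctrl, cams, job
print(job.hand_in())"
```

```text
the job is handed in; nothing more can be done
None
```

I stood the driver on its battery foot and then hung it by its bail in the twin hook. I let go only once the arm carried the full weight and had settled, and handed the job in about 19 s into the 72 s. The side camera showed nothing moving at the end, but no verdict came back, I did not re-measure the bottle, tub and mug, and I viewed 11 pictures, one over the limit of 10.

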